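# Unstack the control modules onto their brackets

## Robot

A 6-joint arm with a two-finger parallel gripper is mounted at the origin on the work surface. World frame = base frame: x ahead of the robot, y to its left, z up, the work surface at z = 0. Lengths are in m, angles in rad, forces in N, time in s.
With the tool pointing down it reaches from about 0.325 to 0.9 m from the base axis. Payload 6.1 kg.
Tool frame: the origin (TCP) lies on the mounting face of the last link; the fingertips stand 182 mm ahead of it and the grasp point (between the pads) lies hold_point_z ahead of it (hold_point_z is the distance from the TCP to the grasp point, in m); z points along the fingers, y is the line along which they close (so a half turn about z gives the same grasp; the last joint's range is limited). The gripper opens to 87 mm and grips with 3 to 60 N. Pads are 19 mm wide; open, the fingers measure 117 mm over their backs; the gripper's body (75 mm by 190 mm) begins 51 mm behind the grasp point.
Start: joints at [-1.437, 0.22, 1.526, -0, 1.395, -0.126], TCP at [0.161, -0.604, 0.405] pointing down, gripper open.
Joint ranges: [-2.98, 2.98], [-0.91, 2.08], [0.09, 2.57], [-1.24, 4.39], [0.2, 2.65], [-2.68, 2.68]. Speed limits (rad/s): [2.57, 2.57, 3.01, 3.14, 3.14, 3.14].

## Interface

Orientations are given as a unit quaternion [x, y, z, w].
In Python, from bench import get_state, capture, camera_model, finish_job, hold_point_z gives the robot as it stands. The module is installed in compiled form; this text tells all that it offers.
- The arm moves only by the tool send_rows, never from a script. Its argument "moves" is a list of rows, each an object with "delta_pos": the shift along the world's x, y, z in mm, a list of three; "spin": the turn about the world's z in degrees; "claw": the finger opening in mm, from 0 to 87. A call has exactly 5 rows; each row shifts and turns the commanded pose from where the row before left it; what a row does not reach is not made up. A row lasts 1/8 s, in which the tool goes at most 62.5 mm and 10.7 degrees, less where a joint would pass 70% of its speed; a pose out of reach is approached as far as the arm can. A call is refused whole if a number of a shift passes 62.5 or a number of a turn 10.7, either way. A call with a gripper value outside its range is refused whole. The fingers move at their own pace and stop on an object; "newtons" is the grip in N (left out, the last holds). Time passes only in rows, so rows that do not move let the fingers close, or fill a call up. It gives the time, the measured TCP pose, the force, the opening and the grip force at its end, in the units of the state.
- get_state(): the state, without advancing time (a new reading comes with each control period).
- capture(name): name is "scene" or "top" or "wrist"; returns the picture (480x640x3 uint8, red, green, blue); there is no depth.
- camera_model(name): a dict with "K" (3x3 intrinsics, pixels), "extrinsics" (4x4, takes a point from camera to world coordinates); the wrist camera has in their place "tool_from_camera" (4x4, takes a point from camera to tool coordinates, whose origin is the TCP and whose axes are the flange's). Camera axes: x right, y up, looking along -z (the intrinsics and any distortion apply to the point x, -y, -z); pixel columns grow to the right and rows downward; lengths in m; the calibration is good to about 2 mm. A picture is of the moment at which its call begins: read the wrist's pose just before it. camera_model takes no time and is no camera call.
- finish_job(): hands the job in; it is judged then, once.
The state is a dict: "clock": time; "q": joint angles; "dq": joint speeds; "joint_torque": joint torques, N m; "ee_pos": TCP position; "eef_rot": TCP orientation; "ft_force": force on the tool from outside, world axes, zero at the start; "ft_torque": the same for the moment, N m; "opening": finger opening in m; "grip_force": force on a finger pad.
Only numpy, scipy, OpenCV 4.12 (cv2) and the standard library are available. Lean on these libraries where they do the work, as an engineer would, in place of code of your own. Each camera call takes 0.05 s, during which the arm holds its last target. There are 200 camera calls.

## Task

The control modules for five panels have arrived in two stacks. Take the stacks apart one module at a time, and set every module on the mounting bracket whose end stops have the colour of its terminal blocks: flat on the bracket's plate, in the middle of it and lengthwise along it (either way round). They are electronics, so set them down, do not drop them.

Things in the scene. Friction and masses are not known exactly. Their poses are not given: they have to be found in the camera images.
- orange_module: Large module, at the bottom of one of the two stacks, standing on the bench. White box housing with orange terminal blocks (18 mm long, 3 mm lower than the housing) at each short end; 60 mm wide (its x), 124 long (its y), 36 high, 350 g. Origin: centre of the underside, z up. Grasp across the width at mid-length. Both ends are alike.
- blue_module: Large module, at the bottom of one of the two stacks, standing on the bench. White box housing with blue terminal blocks (18 mm long, 3 mm lower than the housing) at each short end; 60 mm wide (its x), 124 long (its y), 36 high, 350 g. Origin: centre of the underside, z up. Grasp across the width at mid-length. Both ends are alike.
- yellow_module: Middle-sized module, on top of either large module, up to 30 degrees askew. The violet module lies on it. White box housing with yellow terminal blocks (17 mm long, 3 mm lower than the housing) at each short end; 50 mm wide (its x), 84 long (its y), 32 high, 200 g. Origin: centre of the underside, z up. Grasp across the width at mid-length. Both ends are alike.
- black_module: Middle-sized module, on top of either large module, up to 30 degrees askew. White box housing with black terminal blocks (17 mm long, 3 mm lower than the housing) at each short end; 50 mm wide (its x), 84 long (its y), 32 high, 200 g. Origin: centre of the underside, z up. Grasp across the width at mid-length. Both ends are alike.
- violet_module: Small module, on top of the yellow module at the start. White box housing with violet terminal blocks (12 mm long, 3 mm lower than the housing) at each short end; 40 mm wide (its x), 46 long (its y), 30 high, 100 g. Origin: centre of the underside, z up. Grasp across the width at mid-length. Both ends are alike.
- orange_bracket: Mounting bracket with orange ends, fixed to the bench: aluminium plate 84 mm wide (its x), 160 long (its y), 3 thick; across each short end one orange stop 10 mm thick, top 13 mm above the bench, 140 mm clear between them; long sides open. Origin: centre of the underside, at bench height. The five are alike but for the colour.
- blue_bracket: Mounting bracket with blue ends, fixed to the bench: aluminium plate 84 mm wide (its x), 160 long (its y), 3 thick; across each short end one blue stop 10 mm thick, top 13 mm above the bench, 140 mm clear between them; long sides open. Origin: centre of the underside, at bench height. The five are alike but for the colour.
- yellow_bracket: Mounting bracket with yellow ends, fixed to the bench: aluminium plate 84 mm wide (its x), 160 long (its y), 3 thick; across each short end one yellow stop 10 mm thick, top 13 mm above the bench, 140 mm clear between them; long sides open. Origin: centre of the underside, at bench height. The five are alike but for the colour.
- black_bracket: Mounting bracket with black ends, fixed to the bench: aluminium plate 84 mm wide (its x), 160 long (its y), 3 thick; across each short end one black stop 10 mm thick, top 13 mm above the bench, 140 mm clear between them; long sides open. Origin: centre of the underside, at bench height. The five are alike but for the colour.
- violet_bracket: Mounting bracket with violet ends, fixed to the bench: aluminium plate 84 mm wide (its x), 160 long (its y), 3 thick; across each short end one violet stop 10 mm thick, top 13 mm above the bench, 140 mm clear between them; long sides open. Origin: centre of the underside, at bench height. The five are alike but for the colour.
There are look-alikes about, which are no part of the job. Leave any pink look-alike of the black_module alone. What is shaped like the violet_module but green is not meant.

How it is judged:
At the end, for the whole second after the job is handed in: Each of the five modules rests flat on the plate of the bracket of its own colour, its centre within 14 mm of the bracket's centre along each bracket axis, its length within 0.2 rad of the bracket's (either way round), tilted less than 0.1 rad, released and at rest (x of orange_module in the frame of orange_bracket between -0.014 and 0.014 m and y of orange_module in the frame of orange_bracket between -0.014 and 0.014 m and z of orange_module in the frame of orange_bracket between 0 and 0.008 m and angle between the y axis of orange_module and the y axis of orange_bracket, either way round below 0.2 rad and angle between each of orange_module, blue_module, yellow_module, black_module, violet_module's own z axis and vertical below 0.1 rad and linear speed of each of orange_module, blue_module, yellow_module, black_module, violet_module below 0.02 m/s and angular speed of each of orange_module, blue_module, yellow_module, black_module, violet_module below 0.2 rad/s and x of blue_module in the frame of blue_bracket between -0.014 and 0.014 m and y of blue_module in the frame of blue_bracket between -0.014 and 0.014 m and z of blue_module in the frame of blue_bracket between 0 and 0.008 m and angle between the y axis of blue_module and the y axis of blue_bracket, either way round below 0.2 rad and x of yellow_module in the frame of yellow_bracket between -0.014 and 0.014 m and y of yellow_module in the frame of yellow_bracket between -0.014 and 0.014 m and z of yellow_module in the frame of yellow_bracket between 0 and 0.008 m and angle between the y axis of yellow_module and the y axis of yellow_bracket, either way round below 0.2 rad and x of black_module in the frame of black_bracket between -0.014 and 0.014 m and y of black_module in the frame of black_bracket between -0.014 and 0.014 m and z of black_module in the frame of black_bracket between 0 and 0.008 m and angle between the y axis of black_module and the y axis of black_bracket, either way round below 0.2 rad and x of violet_module in the frame of violet_bracket between -0.014 and 0.014 m and y of violet_module in the frame of violet_bracket between -0.014 and 0.014 m and z of violet_module in the frame of violet_bracket between 0 and 0.008 m and angle between the y axis of violet_module and the y axis of violet_bracket, either way round below 0.2 rad); the robot touches nothing.
It fails at once if a module is lifted with another one still lying on it or touching it ((height (world z) of orange_module above 0.025 m and contact force between orange_module and yellow_module above 0.1 N) or (height (world z) of orange_module above 0.025 m and contact force between orange_module and black_module above 0.1 N) or (height (world z) of orange_module above 0.025 m and contact force between orange_module and violet_module above 0.1 N) or (height (world z) of blue_module above 0.025 m and contact force between blue_module and yellow_module above 0.1 N) or (height (world z) of blue_module above 0.025 m and contact force between blue_module and black_module above 0.1 N) or (height (world z) of blue_module above 0.025 m and contact force between blue_module and violet_module above 0.1 N) or (height (world z) of yellow_module above 0.061 m and contact force between yellow_module and violet_module above 0.1 N)).
It fails at once if a module is dropped or knocked away: it moves faster than 0.5 m/s while the fingers do not touch it ((linear speed of orange_module above 0.5 m/s and contact force between the fingers and orange_module below 0.05 N) or (linear speed of blue_module above 0.5 m/s and contact force between the fingers and blue_module below 0.05 N) or (linear speed of yellow_module above 0.5 m/s and contact force between the fingers and yellow_module below 0.05 N) or (linear speed of black_module above 0.5 m/s and contact force between the fingers and black_module below 0.05 N) or (linear speed of violet_module above 0.5 m/s and contact force between the fingers and violet_module below 0.05 N)).
It also fails if it takes over 136 s, if anything falls off the work surface, if the arm or the gripper's body presses on something with over 40 N, if the wrist force passes 120 N, or if a joint passes its speed limit or range.

## Working session

There is one attempt and no reset: what is moved stays moved. The work goes in short steps, Python scripts to look and compute and a tool call to move; the robot and the scene stay as the last step left them, time stands still between calls to the robot, and variables do not carry over. Pictures are saved under pics/ and viewed, at most 14 in all, crops included, and the job is handed in when it is done.

Besides the shell and the picture viewer there is one more tool, called after "Call:" as name(argument=value, ...), one argument or row to a line, values as JSON. send_rows: Moves the arm, as the interface text tells. Its arguments: {"type":"object","properties":{"moves":{"type":"array"},"newtons":{"type":"number"}},"required":["moves"]}

```bash
mkdir -p pics
python3 - <<'E'
from bench import *
import cv2,numpy as np
np.set_printoptions(precision=4,suppress=True)
for n in("top","scene"):
    im=capture(n);cv2.imwrite(f"pics/{n}0.png",im[:,:,::-1]);m=camera_model(n);print(n,m)
print(camera_model("wrist"),hold_point_z,get_state())
E
```

```text
top {'K': array([[441.4417,   0.    , 326.6503],
       [  0.    , 441.4417, 242.9746],
       [  0.    ,   0.    ,   1.    ]]), 'extrinsics': array([[ 0.0221,  0.9806, -0.1946,  0.3632],
       [-0.9994,  0.0167, -0.0294,  0.013 ],
       [-0.0255,  0.1952,  0.9804,  1.0467],
       [ 0.    ,  0.    ,  0.    ,  1.    ]])}
scene {'K': array([[456.7984,   0.    , 326.3093],
       [  0.    , 456.7984, 244.0495],
       [  0.    ,   0.    ,   1.    ]]), 'extrinsics': array([[ 0.3469, -0.4991,  0.7941,  1.4663],
       [ 0.9377,  0.2001, -0.2839, -0.2837],
       [-0.0172,  0.8431,  0.5374,  0.6974],
       [ 0.    ,  0.    ,  0.    ,  1.    ]])}
{'K': array([[393.8981,   0.    , 312.0194],
       [  0.    , 393.8981, 237.3435],
       [  0.    ,   0.    ,   1.    ]]), 'tool_from_camera': array([[ 0.0009,  0.9591,  0.2832,  0.0785],
       [ 1.    , -0.0012,  0.0008,  0.0007],
       [ 0.0011,  0.2832, -0.9591,  0.0203],
       [ 0.    ,  0.    ,  0.    ,  1.    ]])} 0.1635 {'clock': 0.1, 'q': array([-1.4371,  0.2212,  1.5275, -0.    ,  1.3947, -0.1261]), 'dq': array([ 0.0016, -0.0015, -0.0019, -0.001 ,  0.0003,  0.0011]), 'joint_torque': array([  0.0007, -49.5944, -38.8518,   0.0703,   0.0516,  -0.    ]), 'ee_pos': array([ 0.1605, -0.6038,  0.4037]), 'eef_rot': array([ 0.9916,  0.1295, -0.    , -0.0009]), 'ft_force': array([ 0.0843, -0.2767, -0.2905]), 'ft_torque': array([-0.0458,  0.0132, -0.016 ]), 'grip_force': 0.0, 'opening': 0.08690097743247288}
```

View pics/top0.png

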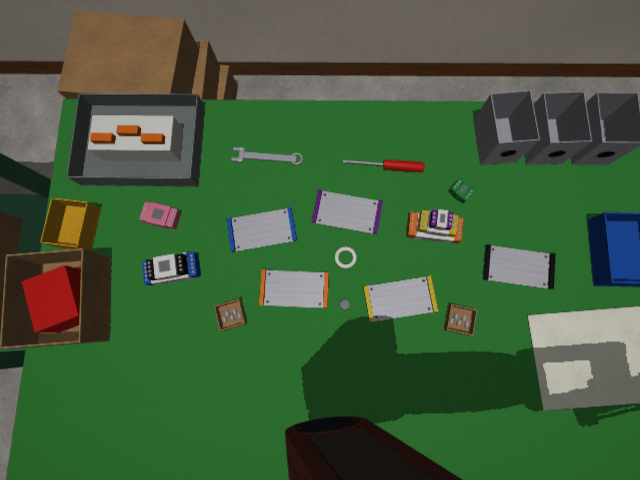

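View pics/scene0.png

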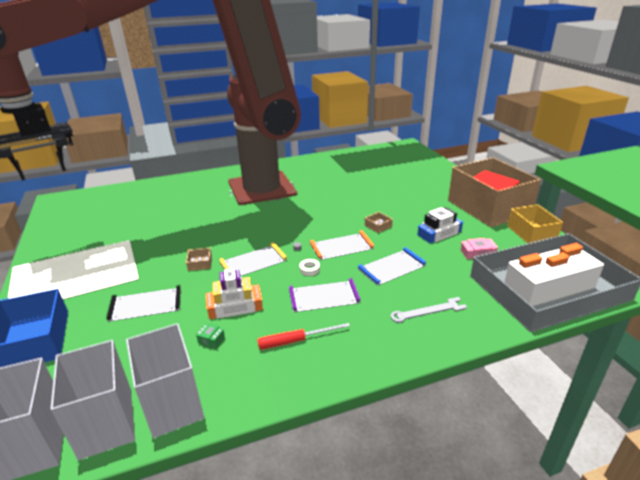

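The top view shows two stacks. Orange/yellow/violet is at about (436,226) and blue/black is at about (170,267). The brackets are blue (262,230), violet (347,212), orange (294,289), yellow (400,298) and black (519,267). The look-alikes are pink at (160,215), which resembles the black module, and green at (461,190), which resembles the violet one. The white box with orange bits in the grey tray at (130,135) isn't a module. I'll confirm with an enlarged crop and measure.

```bash
cat > h.py <<'E'
from bench import *
import cv2,numpy as np
from scipy.spatial.transform import Rotation as R
np.set_printoptions(precision=4,suppress=True)
def cast(uv,z,K,T):
    uv=np.atleast_2d(uv).astype(float)
    d=np.c_[(uv[:,0]-K[0,2])/K[0,0],-(uv[:,1]-K[1,2])/K[1,1],-np.ones(len(uv))]@T[:3,:3].T
    return (T[:3,3]+d*((z-T[2,3])/d[:,2])[:,None])[:,:2]
def rect(P):
    (c,s,_)=r=cv2.minAreaRect((P*1000).astype(np.float32))
    b=cv2.boxPoints(r);e=[b[1]-b[0],b[2]-b[1]];l=max(e,key=np.linalg.norm)
    return np.array(c),sorted(s),np.degrees(np.arctan2(l[1],l[0]))%180
HUE={"orange":(5,17),"blue":(105,128),"yellow":(20,32),"violet":(133,155)}
def mask(im,c):
    h=cv2.cvtColor(im,cv2.COLOR_RGB2HSV)
    if c=="black": return ((h[...,2]<50)).astype(np.uint8)
    if c=="white": return ((h[...,1]<60)&(h[...,2]>110)).astype(np.uint8)
    a,b=HUE[c];return ((h[...,0]>=a)&(h[...,0]<=b)&(h[...,1]>110)&(h[...,2]>60)).astype(np.uint8)
def comps(m,amin=30):
    n,l,s,c=cv2.connectedComponentsWithStats(m)
    return [(l==i,s[i,4],c[i]) for i in range(1,n) if s[i,4]>=amin]
def wristT():
    s=get_state();T=np.eye(4);T[:3,:3]=R.from_quat(s["eef_rot"]).as_matrix();T[:3,3]=s["ee_pos"]
    return T
def yaw(): 
    x=wristT()[:3,0];return np.degrees(np.arctan2(x[1],x[0]))
E
python3 - <<'E'
from h import *
im=cv2.imread("pics/top0.png")[:,:,::-1].copy();m=camera_model("top");K,T=m["K"],m["extrinsics"]
w=mask(im,"white")
for n,(u,v) in dict(blue=(262,230),violet=(347,212),orange=(294,289),yellow=(400,298),black=(519,267)).items():
    for M,a,c in comps(w,300):
        if abs(c[0]-u)<12 and abs(c[1]-v)<12:
            print(n,a,*rect(cast(np.argwhere(M)[:,::-1],.003,K,T)))
    for M,a,c in comps(mask(im,n),15):
        if np.hypot(c[0]-u,c[1]-v)<48: print("   stop",a,c,cast(c,.013,K,T)*1000)
print(cast([[442,219],[166,266]],.09,K,T))
a=cv2.resize(im[170:270,390:490],(400,400),interpolation=cv2.INTER_CUBIC);b=cv2.resize(im[190:290,120:220],(400,400),interpolation=cv2.INTER_CUBIC)
cv2.imwrite("pics/crop0.png",np.hstack([a,b])[:,:,::-1])
E
```

```text
blue 1923 [601.9442 204.2319] [85.46873474121094, 139.00767517089844] 101.232445
   stop 133 [291.4737 223.1805] [[615.7409 130.0123]]
   stop 143 [230.6364 233.986 ] [[586.6127 276.0719]]
violet 1926 [649.91   -3.132] [85.66806030273438, 139.80616760253906] 80.37061
   stop 130 [316.5615 205.6538] [[660.5176  70.541 ]]
   stop 121 [377.3802 216.4132] [[635.7984 -76.8754]]
orange 2103 [459.4051 119.9522] [85.73664093017578, 138.98931884765625] 88.76944
   stop 160 [262.1562 286.8313] [[460.778  193.2878]]
   stop 156 [325.4615 289.1667] [[458.2371  44.3115]]
yellow 2094 [ 440.9748 -129.9682] [85.38135528564453, 138.6902313232422] 100.184074
   stop 154 [431.9545 293.5584] [[ 452.9436 -203.1443]]
   stop 157 [368.2739 303.8726] [[426.1449 -55.7631]]
black 2080 [ 522.056  -409.7797] [85.5428466796875, 136.540283203125] 82.872635
   stop 179 [486.2961 261.7151] [[ 530.0181 -331.7031]]
   stop 189 [551.3545 271.0582] [[ 510.7282 -480.735 ]]
[[ 0.6118 -0.2132]
 [ 0.4953  0.3954]]
```

View pics/crop0.png

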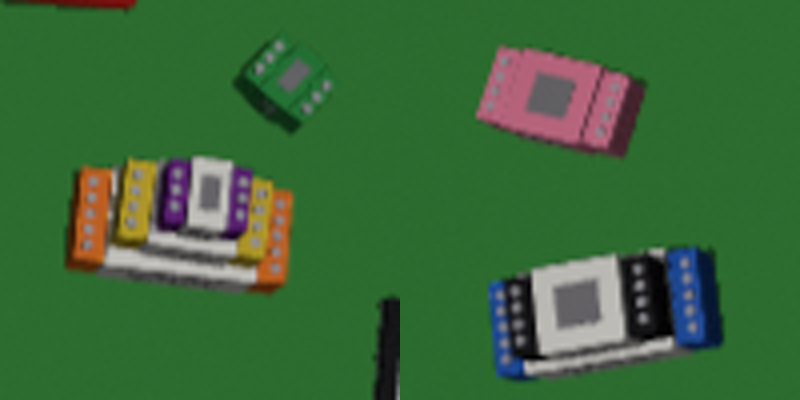

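The crop confirms the stacks. Left is violet on yellow on orange, with the green piece apart at (461,190). Right is black on blue, with the pink one apart at (160,215). The violet target is the violet-ended piece on top at (442,219), not the green one. I'll move over that stack.

Call:
send_rows(
  moves=[
    {"delta_pos": [45,39,0],"spin": 6.8,"claw": 87},
    {"delta_pos": [45,39,0],"spin": 6.8,"claw": 87},
    {"delta_pos": [45,39,0],"spin": 6.8,"claw": 87},
    {"delta_pos": [45,39,0],"spin": 6.8,"claw": 87},
    {"delta_pos": [45,39,0],"spin": 6.8,"claw": 87},
  ],
)

```text
clock: 0.72
ee_pos: [0.3866, -0.4075, 0.4044]
eef_rot: [0.91, 0.415, -0.0, -0.0]
ft_force: [0.7, -1.1, 0.4]
opening: 0.0873
grip_force: 0.0
```

Call:
send_rows(
  moves=[
    {"delta_pos": [45,39,0],"spin": 6.8,"claw": 87},
    {"delta_pos": [45,39,0],"spin": 6.8,"claw": 87},
    {"delta_pos": [45,39,0],"spin": 6.8,"claw": 87},
    {"delta_pos": [45,39,0],"spin": 6.8,"claw": 87},
    {"delta_pos": [45,39,0],"spin": 6.8,"claw": 87},
  ],
)

```text
clock: 1.35
ee_pos: [0.6117, -0.2125, 0.4043]
eef_rot: [0.748, 0.663, -0.0, -0.0]
ft_force: [-0.1, -1.6, 0.2]
opening: 0.0868
grip_force: 0.0
```

Call:
send_rows(
  moves=[
    {"delta_pos": [0,0,0],"spin": 0,"claw": 87},
    {"delta_pos": [0,0,0],"spin": 0,"claw": 87},
    {"delta_pos": [0,0,0],"spin": 0,"claw": 87},
    {"delta_pos": [0,0,0],"spin": 0,"claw": 87},
    {"delta_pos": [0,0,0],"spin": 0,"claw": 87},
  ],
)

```text
clock: 1.98
ee_pos: [0.61, -0.2148, 0.405]
eef_rot: [0.75, 0.661, 0.0, 0.0]
ft_force: [-0.4, -0.3, 0.4]
opening: 0.0869
grip_force: 0.0
```

```bash
cat >> h.py <<'E'
def look(name,items,show=True):
    """items: colour -> height of the terminal block tops"""
    T=wristT();im=capture("wrist");m=camera_model("wrist");K=m["K"];C=T@m["tool_from_camera"]
    cv2.imwrite(f"pics/{name}.png",im[:,:,::-1])
    print("tcp",T[:3,3]*1000,"yaw",yaw())
    for c,z in items.items():
        for M,a,ct in comps(mask(im,c),150):
            c2,s,an=rect(cast(np.argwhere(M)[:,::-1],z,K,C))
            print(c,a,ct,cast(ct,z,K,C)[0]*1000,c2,np.round(s,1),round(an,1))
E
python3 -c "
from h import *
look('w1',dict(violet=.095,yellow=.065,orange=.033))"
```

```text
tcp [ 610.0494 -214.8435  404.979 ] yaw 82.81442352913837
violet 1173 [323.4766  45.9906] [634.3303 -90.9722] [634.417  -91.0694] [ 7.6 64. ] 170.4
violet 517 [314.2224 199.3559] [ 615.3586 -193.661 ] [ 615.5167 -193.2688] [12.1 33.9] 174.9
violet 356 [314.3652 242.6517] [ 611.3177 -227.1831] [ 611.3333 -227.8925] [ 8.9 33.2] 172.9
yellow 1451 [82.1716 52.0813] [457.2304 -67.8068] [456.7147 -67.9455] [10.1 73.9] 10.1
yellow 1051 [314.1779 171.274 ] [ 617.5658 -176.6171] [ 617.8967 -176.6232] [18.2 44.5] 171.6
yellow 885 [152.148  212.7096] [ 479.7832 -193.8134] [ 479.4512 -193.8252] [ 8.7 73.9] 10.2
yellow 361 [311.4737 255.1163] [ 606.49   -247.1711] [ 607.8468 -244.4595] [15.2 45.6] 171.6
yellow 1091 [ 92.8167 346.5041] [ 395.4949 -310.3993] [ 398.2383 -311.3727] [31.  75.9] 68.8
yellow 1073 [531.2637 346.6505] [ 796.082  -360.5577] [ 793.2688 -360.7475] [31.1 75.1] 97.2
yellow 5393 [474.8442 408.8839] [ 743.9738 -423.0407] [ 731.0677 -418.789 ] [ 26.5 349.6] 172.9
orange 1129 [310.7086 144.9708] [ 617.0286 -157.5014] [ 616.8689 -157.1444] [17.8 55.2] 172.9
orange 356 [311.7275 264.1039] [ 604.1582 -267.0373] [ 605.3194 -263.4918] [15.9 55.9] 173.9
```

View pics/w1.png

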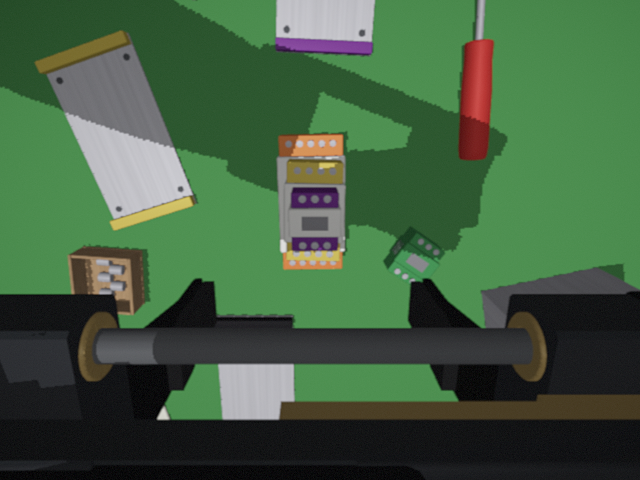

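Call:
send_rows(
  moves=[
    {"delta_pos": [3.4,4.3,-50],"spin": 0.3,"claw": 87},
    {"delta_pos": [0,0,-45],"spin": 0,"claw": 87},
    {"delta_pos": [0,0,-35],"spin": 0,"claw": 87},
    {"delta_pos": [0,0,-15],"spin": 0,"claw": 87},
    {"delta_pos": [0,0,-5.5],"spin": 0,"claw": 87},
  ],
  newtons=20,
)

```text
clock: 2.65
ee_pos: [0.6139, -0.2099, 0.254]
eef_rot: [0.748, 0.664, -0.0, -0.0]
ft_force: [-0.3, 0.0, 0.7]
opening: 0.0868
grip_force: 0.0
```

Call:
send_rows(
  moves=[
    {"delta_pos": [0,0,0],"spin": 0,"claw": 60},
    {"delta_pos": [0,0,0],"spin": 0,"claw": 45},
    {"delta_pos": [0,0,0],"spin": 0,"claw": 30},
    {"delta_pos": [0,0,0],"spin": 0,"claw": 30},
    {"delta_pos": [0,0,0],"spin": 0,"claw": 30},
  ],
)

```text
clock: 3.28
ee_pos: [0.614, -0.2097, 0.2545]
eef_rot: [0.748, 0.664, 0.0, 0.0]
ft_force: [0.1, 0.3, 0.3]
opening: 0.0445
grip_force: 0.0
```

Call:
send_rows(
  moves=[
    {"delta_pos": [0,0,0],"spin": 0,"claw": 30},
    {"delta_pos": [0,0,0],"spin": 0,"claw": 30},
    {"delta_pos": [0,0,0],"spin": 0,"claw": 30},
    {"delta_pos": [0,0,10],"spin": 0,"claw": 30},
    {"delta_pos": [0,0,20],"spin": 0,"claw": 30},
  ],
)

```text
clock: 3.9
ee_pos: [0.6136, -0.2095, 0.2841]
eef_rot: [0.748, 0.664, -0.0, -0.001]
ft_force: [0.2, 0.5, -0.6]
opening: 0.0399
grip_force: 20.0
```

Call:
send_rows(
  moves=[
    {"delta_pos": [5,30,10],"spin": -0.5,"claw": 30},
    {"delta_pos": [8,50,0],"spin": -0.6,"claw": 30},
    {"delta_pos": [9,50,0],"spin": -0.6,"claw": 30},
    {"delta_pos": [8,50,0],"spin": -0.6,"claw": 30},
    {"delta_pos": [5.5,26.5,-10],"spin": -0.4,"claw": 30},
  ],
)

```text
clock: 4.53
ee_pos: [0.6504, -0.0006, 0.2872]
eef_rot: [0.763, 0.647, 0.002, 0.001]
ft_force: [1.2, -1.1, -0.7]
opening: 0.04
grip_force: 20.0
```

Call:
send_rows(
  moves=[
    {"delta_pos": [0,0,-40],"spin": 0,"claw": 30},
    {"delta_pos": [0,0,-30],"spin": 0,"claw": 30},
    {"delta_pos": [0,0,-15],"spin": 0,"claw": 30},
    {"delta_pos": [0,0,-5],"spin": 0,"claw": 30},
    {"delta_pos": [0,0,-2],"spin": 0,"claw": 30},
  ],
)

```text
clock: 5.15
ee_pos: [0.6501, -0.0035, 0.1935]
eef_rot: [0.763, 0.646, 0.001, 0.001]
ft_force: [-0.4, -0.4, 0.6]
opening: 0.0397
grip_force: 20.0
```

Call:
send_rows(
  moves=[
    {"delta_pos": [0,0,-1.5],"spin": 0,"claw": 30},
    {"delta_pos": [0,0,-1.5],"spin": 0,"claw": 30},
    {"delta_pos": [0,0,0],"spin": 0,"claw": 30},
    {"delta_pos": [0,0,0],"spin": 0,"claw": 30},
    {"delta_pos": [0,0,0],"spin": 0,"claw": 30},
  ],
)

```text
clock: 5.78
ee_pos: [0.6495, -0.0032, 0.1893]
eef_rot: [0.763, 0.646, 0.0, 0.0]
ft_force: [-0.2, 1.6, -0.7]
opening: 0.04
grip_force: 20.0
```

Call:
send_rows(
  moves=[
    {"delta_pos": [0,0,-0.7],"spin": 0,"claw": 30},
    {"delta_pos": [0,0,-0.5],"spin": 0,"claw": 30},
    {"delta_pos": [0,0,0],"spin": 0,"claw": 30},
    {"delta_pos": [0,0,0],"spin": 0,"claw": 30},
    {"delta_pos": [0,0,0],"spin": 0,"claw": 30},
  ],
)

```text
clock: 6.4
ee_pos: [0.6496, -0.0032, 0.1893]
eef_rot: [0.763, 0.646, -0.0, 0.0]
ft_force: [-3.2, 0.0, 7.9]
opening: 0.04
grip_force: 20.0
```

Call:
send_rows(
  moves=[
    {"delta_pos": [0,0,0],"spin": 0,"claw": 87},
    {"delta_pos": [0,0,0],"spin": 0,"claw": 87},
    {"delta_pos": [0,0,0],"spin": 0,"claw": 87},
    {"delta_pos": [0,0,20],"spin": 0,"claw": 87},
    {"delta_pos": [0,0,60],"spin": 0,"claw": 87},
  ],
)

```text
clock: 7.02
ee_pos: [0.6477, -0.0031, 0.2657]
eef_rot: [0.763, 0.646, -0.003, -0.003]
ft_force: [1.2, -0.8, 0.8]
opening: 0.0815
grip_force: 0.0
```

Call:
send_rows(
  moves=[
    {"delta_pos": [-5,-30,50],"spin": 0.2,"claw": 87},
    {"delta_pos": [-10,-60,40],"spin": 0.2,"claw": 87},
    {"delta_pos": [-10,-60,30],"spin": 0.2,"claw": 87},
    {"delta_pos": [-10,-50,0],"spin": 0.1,"claw": 87},
    {"delta_pos": [-2.5,-10,0],"spin": 0,"claw": 87},
  ],
)

```text
clock: 7.65
ee_pos: [0.6134, -0.2032, 0.3823]
eef_rot: [0.761, 0.649, 0.0, 0.001]
ft_force: [-0.3, 0.5, -0.1]
opening: 0.087
grip_force: 0.0
```

Call:
send_rows(
  moves=[
    {"delta_pos": [0,0,0],"spin": 0,"claw": 87},
    {"delta_pos": [0,0,0],"spin": 0,"claw": 87},
    {"delta_pos": [0,0,0],"spin": 0,"claw": 87},
    {"delta_pos": [0,0,0],"spin": 0,"claw": 87},
    {"delta_pos": [0,0,0],"spin": 0,"claw": 87},
  ],
)

```text
clock: 8.28
ee_pos: [0.6143, -0.1995, 0.38]
eef_rot: [0.759, 0.651, -0.0, -0.0]
ft_force: [0.2, -0.1, -0.1]
opening: 0.087
grip_force: 0.0
```

```bash
python3 -c "
from h import *
look('w2',dict(violet=.03,yellow=.065,orange=.033))"
```

```text
tcp [ 614.3223 -199.4716  379.9694] yaw 81.2168959536333
violet 1306 [317.4204  61.4234] [637.7235 -79.7405] [637.8404 -79.818 ] [ 9.2 78.1] 170.2
yellow 1579 [63.3015 75.2635] [460.4523 -66.3034] [459.896  -66.4509] [ 9.8 73.5] 10.1
yellow 1290 [310.8992 195.5093] [ 617.9458 -175.9956] [ 617.998  -176.0828] [19.1 44.2] 171.3
yellow 993 [142.6878 239.859 ] [ 482.6564 -190.7297] [ 482.2087 -190.7496] [ 8.8 73.3] 10.2
yellow 760 [311.6566 279.7289] [ 608.1105 -243.8127] [ 607.8688 -244.5015] [14.7 44.6] 171.3
yellow 1131 [ 92.8126 346.5208] [ 415.0888 -276.0971] [ 417.3794 -276.838 ] [28.2 69.9] 65.9
yellow 1081 [531.1739 346.6281] [ 782.8606 -332.2617] [ 780.3822 -332.3   ] [27.9 69.5] 96.6
yellow 5415 [473.5387 408.9165] [ 732.2123 -388.4032] [ 721.5225 -384.298 ] [ 24.4 322.1] 171.4
orange 1400 [306.3479 165.695 ] [ 617.0051 -156.7221] [ 616.8583 -156.6035] [19.7 55.8] 173.9
orange 318 [311.2453 291.0692] [ 603.9933 -267.7088] [ 604.8912 -263.7672] [15.3 54.8] 173.4
```

View pics/w2.png

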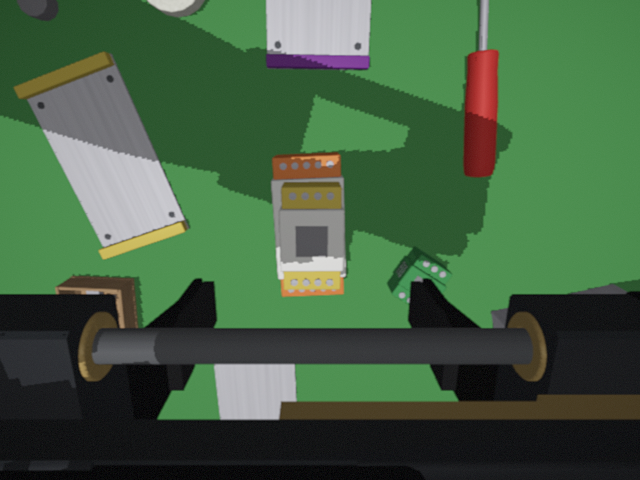

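Call:
send_rows(
  moves=[
    {"delta_pos": [-1.4,-11,-55],"spin": 0.2,"claw": 64},
    {"delta_pos": [0,0,-50],"spin": 0,"claw": 64},
    {"delta_pos": [0,0,-35],"spin": 0,"claw": 64},
    {"delta_pos": [0,0,-13],"spin": 0,"claw": 64},
    {"delta_pos": [0,0,-5.5],"spin": 0,"claw": 64},
  ],
  newtons=30,
)

```text
clock: 8.95
ee_pos: [0.613, -0.2111, 0.2216]
eef_rot: [0.758, 0.652, 0.0, 0.0]
ft_force: [0.2, 1.0, -0.2]
opening: 0.0644
grip_force: 0.0
```

Call:
send_rows(
  moves=[
    {"delta_pos": [0,0,0],"spin": 0,"claw": 40},
    {"delta_pos": [0,0,0],"spin": 0,"claw": 40},
    {"delta_pos": [0,0,0],"spin": 0,"claw": 40},
    {"delta_pos": [0,0,0],"spin": 0,"claw": 40},
    {"delta_pos": [0,0,0],"spin": 0,"claw": 40},
  ],
)

```text
clock: 9.57
ee_pos: [0.6133, -0.2113, 0.2233]
eef_rot: [0.758, 0.652, 0.0, 0.001]
ft_force: [-1.7, -0.0, 6.9]
opening: 0.0496
grip_force: 30.0
```

Call:
send_rows(
  moves=[
    {"delta_pos": [0,0,10],"spin": 0,"claw": 40},
    {"delta_pos": [0,0,20],"spin": 0,"claw": 40},
    {"delta_pos": [-13,6.5,25],"spin": 2,"claw": 40},
    {"delta_pos": [-35,17,5],"spin": 4,"claw": 40},
    {"delta_pos": [-45,20,0],"spin": 5,"claw": 40},
  ],
)

```text
clock: 10.2
ee_pos: [0.5198, -0.1675, 0.284]
eef_rot: [0.691, 0.723, 0.001, 0.002]
ft_force: [-1.2, -0.2, -0.1]
opening: 0.0497
grip_force: 30.0
```

Call:
send_rows(
  moves=[
    {"delta_pos": [-45,20,0],"spin": 5,"claw": 40},
    {"delta_pos": [-35,18,-10],"spin": 2.9,"claw": 40},
    {"delta_pos": [0,0,-30],"spin": 0,"claw": 40},
    {"delta_pos": [0,0,-30],"spin": 0,"claw": 40},
    {"delta_pos": [0,0,-10],"spin": 0,"claw": 40},
  ],
)

```text
clock: 10.82
ee_pos: [0.4393, -0.1293, 0.2011]
eef_rot: [0.641, 0.768, -0.0, -0.001]
ft_force: [0.6, 0.2, -0.8]
opening: 0.0499
grip_force: 30.0
```

Call:
send_rows(
  moves=[
    {"delta_pos": [0,0,-5],"spin": 0,"claw": 40},
    {"delta_pos": [0,0,0],"spin": 0,"claw": 40},
    {"delta_pos": [0,0,0],"spin": 0,"claw": 40},
    {"delta_pos": [0,0,0],"spin": 0,"claw": 40},
    {"delta_pos": [0,0,0],"spin": 0,"claw": 40},
  ],
)

```text
clock: 11.45
ee_pos: [0.4399, -0.1296, 0.1969]
eef_rot: [0.641, 0.768, 0.0, 0.0]
ft_force: [1.0, -0.2, -1.5]
opening: 0.0495
grip_force: 30.0
```

```bash
python3 -c "
from h import *
print(wristT()[:3,3],yaw())"
```

```text
[ 0.4399 -0.1296  0.1969] 100.2878653769511
```

Call:
send_rows(
  moves=[
    {"delta_pos": [0,0,-3],"spin": 0,"claw": 40},
    {"delta_pos": [0,0,-2],"spin": 0,"claw": 40},
    {"delta_pos": [0,0,-1],"spin": 0,"claw": 40},
    {"delta_pos": [0,0,0],"spin": 0,"claw": 40},
    {"delta_pos": [0,0,0],"spin": 0,"claw": 40},
  ],
)

```text
clock: 12.08
ee_pos: [0.4398, -0.1295, 0.1905]
eef_rot: [0.641, 0.768, 0.0, 0.0]
ft_force: [-0.4, -0.2, -1.1]
opening: 0.0495
grip_force: 30.0
```

Call:
send_rows(
  moves=[
    {"delta_pos": [0,0,-0.7],"spin": 0,"claw": 40},
    {"delta_pos": [0,0,-0.7],"spin": 0,"claw": 40},
    {"delta_pos": [0,0,-0.6],"spin": 0,"claw": 40},
    {"delta_pos": [0,0,0],"spin": 0,"claw": 40},
    {"delta_pos": [0,0,0],"spin": 0,"claw": 40},
  ],
)

```text
clock: 12.7
ee_pos: [0.44, -0.1296, 0.1903]
eef_rot: [0.641, 0.768, -0.0, -0.0]
ft_force: [-9.6, 4.2, 20.2]
opening: 0.0499
grip_force: 30.0
```

Call:
send_rows(
  moves=[
    {"delta_pos": [0,0,0],"spin": 0,"claw": 87},
    {"delta_pos": [0,0,0],"spin": 0,"claw": 87},
    {"delta_pos": [0,0,0],"spin": 0,"claw": 87},
    {"delta_pos": [0,0,20],"spin": 0,"claw": 87},
    {"delta_pos": [0,0,60],"spin": 0,"claw": 87},
  ],
)

```text
clock: 13.32
ee_pos: [0.4381, -0.1288, 0.2661]
eef_rot: [0.641, 0.768, -0.001, -0.004]
ft_force: [1.6, -0.7, 0.1]
opening: 0.0852
grip_force: 0.0
```

Call:
send_rows(
  moves=[
    {"delta_pos": [30,-12,40],"spin": -4,"claw": 87},
    {"delta_pos": [40,-18,40],"spin": -4,"claw": 87},
    {"delta_pos": [50,-25,20],"spin": -4.5,"claw": 87},
    {"delta_pos": [51,-25,0],"spin": -4.5,"claw": 87},
    {"delta_pos": [0,0,0],"spin": 0,"claw": 87},
  ],
)

```text
clock: 13.95
ee_pos: [0.6128, -0.211, 0.3655]
eef_rot: [0.748, 0.664, -0.001, -0.001]
ft_force: [-1.0, 0.3, -0.5]
opening: 0.0866
grip_force: 0.0
```

Call:
send_rows(
  moves=[
    {"delta_pos": [0,0,0],"spin": 0,"claw": 70},
    {"delta_pos": [0,0,0],"spin": 0,"claw": 70},
    {"delta_pos": [0,0,0],"spin": 0,"claw": 70},
    {"delta_pos": [0,0,0],"spin": 0,"claw": 70},
    {"delta_pos": [0,0,0],"spin": 0,"claw": 70},
  ],
)

```text
clock: 14.58
ee_pos: [0.6106, -0.2094, 0.369]
eef_rot: [0.747, 0.665, 0.0, 0.0]
ft_force: [0.4, -0.1, -0.1]
opening: 0.0701
grip_force: 0.0
```

```bash
python3 -c "
from h import *
look('w3',dict(orange=.033))"
```

```text
tcp [ 610.5563 -209.3613  369.0008] yaw 83.28773972625727
orange 1453 [310.9573 154.3716] [ 616.8848 -157.226 ] [ 616.9248 -157.0202] [18.5 55.5] 173.3
orange 912 [311.273  279.7182] [ 604.7765 -262.6488] [ 605.2322 -263.4854] [15.8 55.4] 173.4
```

View pics/w3.png

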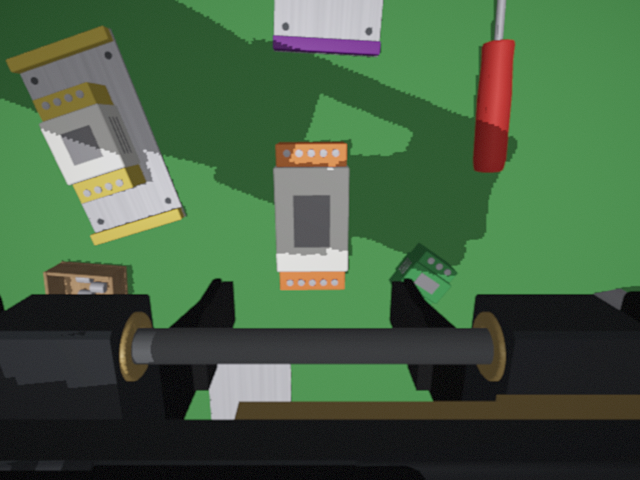

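Call:
send_rows(
  moves=[
    {"delta_pos": [0.4,-0.8,-60],"spin": 0.2,"claw": 74},
    {"delta_pos": [0,0,-55],"spin": 0,"claw": 74},
    {"delta_pos": [0,0,-40],"spin": 0,"claw": 74},
    {"delta_pos": [0,0,-20],"spin": 0,"claw": 74},
    {"delta_pos": [0,0,-8.5],"spin": 0,"claw": 74},
  ],
  newtons=45,
)

```text
clock: 15.25
ee_pos: [0.6112, -0.2103, 0.1844]
eef_rot: [0.746, 0.666, -0.0, -0.0]
ft_force: [0.7, 0.3, -0.1]
opening: 0.0739
grip_force: 0.0
```

Call:
send_rows(
  moves=[
    {"delta_pos": [0,0,0],"spin": 0,"claw": 50},
    {"delta_pos": [0,0,0],"spin": 0,"claw": 50},
    {"delta_pos": [0,0,0],"spin": 0,"claw": 50},
    {"delta_pos": [0,0,0],"spin": 0,"claw": 50},
    {"delta_pos": [0,0,0],"spin": 0,"claw": 50},
  ],
)

```text
clock: 15.88
ee_pos: [0.6117, -0.2107, 0.1869]
eef_rot: [0.746, 0.666, 0.0, 0.001]
ft_force: [-1.9, 0.5, 6.3]
opening: 0.0596
grip_force: 45.0
```

Call:
send_rows(
  moves=[
    {"delta_pos": [0,0,10],"spin": 0,"claw": 50},
    {"delta_pos": [0,0,25],"spin": 0,"claw": 50},
    {"delta_pos": [-7,15,30],"spin": 0.3,"claw": 50},
    {"delta_pos": [-15,35,10],"spin": 0.7,"claw": 50},
    {"delta_pos": [-23,50,0],"spin": 0.8,"claw": 50},
  ],
)

```text
clock: 16.5
ee_pos: [0.5666, -0.1104, 0.2621]
eef_rot: [0.736, 0.677, 0.001, 0.002]
ft_force: [0.5, 0.7, -3.2]
opening: 0.0594
grip_force: 45.0
```

Call:
send_rows(
  moves=[
    {"delta_pos": [-23,50,0],"spin": 0.8,"claw": 50},
    {"delta_pos": [-23,50,0],"spin": 0.8,"claw": 50},
    {"delta_pos": [-23,50,0],"spin": 0.8,"claw": 50},
    {"delta_pos": [-23,50,0],"spin": 0.8,"claw": 50},
    {"delta_pos": [-15,30,-10],"spin": 0.5,"claw": 50},
  ],
)

```text
clock: 17.12
ee_pos: [0.4582, 0.1217, 0.2509]
eef_rot: [0.713, 0.701, 0.001, 0.0]
ft_force: [0.5, -0.1, -3.6]
opening: 0.06
grip_force: 45.0
```

Call:
send_rows(
  moves=[
    {"delta_pos": [0,0,-25],"spin": 0,"claw": 50},
    {"delta_pos": [0,0,-20],"spin": 0,"claw": 50},
    {"delta_pos": [0,0,-7],"spin": 0,"claw": 50},
    {"delta_pos": [0,0,0],"spin": 0,"claw": 50},
    {"delta_pos": [0,0,0],"spin": 0,"claw": 50},
  ],
)

```text
clock: 17.75
ee_pos: [0.4598, 0.1196, 0.1989]
eef_rot: [0.713, 0.701, 0.001, 0.0]
ft_force: [0.1, 0.6, -2.8]
opening: 0.0594
grip_force: 45.0
```

```bash
python3 -c "
from h import *
print(wristT()[:3,3],yaw())"
```

```text
[0.4598 0.1196 0.1989] 88.96587879162163
```

Call:
send_rows(
  moves=[
    {"delta_pos": [0,0,-4],"spin": 0,"claw": 50},
    {"delta_pos": [0,0,-3],"spin": 0,"claw": 50},
    {"delta_pos": [0,0,-1.5],"spin": 0,"claw": 50},
    {"delta_pos": [0,0,-0.7],"spin": 0,"claw": 50},
    {"delta_pos": [0,0,0],"spin": 0,"claw": 50},
  ],
)

```text
clock: 18.38
ee_pos: [0.4592, 0.1197, 0.1899]
eef_rot: [0.713, 0.701, -0.0, -0.0]
ft_force: [-6.8, -0.8, 10.8]
opening: 0.0596
grip_force: 45.0
```

Call:
send_rows(
  moves=[
    {"delta_pos": [0,0,0],"spin": 0,"claw": 87},
    {"delta_pos": [0,0,0],"spin": 0,"claw": 87},
    {"delta_pos": [0,0,0],"spin": 0,"claw": 87},
    {"delta_pos": [0,0,20],"spin": 0,"claw": 87},
    {"delta_pos": [0,0,60],"spin": 0,"claw": 87},
  ],
)

```text
clock: 19.0
ee_pos: [0.4574, 0.1194, 0.2665]
eef_rot: [0.713, 0.701, -0.003, -0.003]
ft_force: [1.1, -0.1, 0.3]
opening: 0.0865
grip_force: 0.0
```

Call:
send_rows(
  moves=[
    {"delta_pos": [0,10,60],"spin": 1,"claw": 87},
    {"delta_pos": [4,40,45],"spin": 1,"claw": 87},
    {"delta_pos": [8,60,10],"spin": 2,"claw": 87},
    {"delta_pos": [8,60,0],"spin": 2,"claw": 87},
    {"delta_pos": [8,60,0],"spin": 0,"claw": 87},
  ],
)

```text
clock: 19.62
ee_pos: [0.4873, 0.3516, 0.3843]
eef_rot: [0.676, 0.737, 0.001, 0.0]
ft_force: [0.4, -0.5, 0.7]
opening: 0.0872
grip_force: 0.0
```

Call:
send_rows(
  moves=[
    {"delta_pos": [8,45,0],"spin": 0,"claw": 70},
    {"delta_pos": [0,0,0],"spin": 0,"claw": 70},
    {"delta_pos": [0,0,0],"spin": 0,"claw": 70},
    {"delta_pos": [0,0,0],"spin": 0,"claw": 70},
    {"delta_pos": [0,0,0],"spin": 0,"claw": 70},
  ],
)

```text
clock: 20.25
ee_pos: [0.4954, 0.3936, 0.3841]
eef_rot: [0.676, 0.737, 0.0, 0.0]
ft_force: [0.1, 0.4, -0.7]
opening: 0.0705
grip_force: 0.0
```

```bash
python3 -c "
from h import *
look('w4',dict(black=.065,blue=.033,white=.068))"
```

```text
tcp [495.361  393.5973 384.1236] yaw 94.91428180705867
black 758 [323.5792 245.3879] [506.9588 377.2431] [507.0013 376.6317] [14.8 44.4] 11.6
black 58743 [265.611  414.9233] [469.6636 211.4495] [516.0388 245.5729] [208.3 616. ] 5.0
black 16703 [548.9899 349.7238] [709.5079 300.1794] [692.5856 299.4902] [103.4 207.9] 6.2
blue 1205 [313.3154 130.1344] [491.2349 464.041 ] [491.0191 464.3445] [17.2 55.4] 11.2
blue 375 [327.36   257.2133] [513.1743 356.5909] [511.1202 359.9243] [16.  55.5] 11.3
white 7813 [617.0637 180.4513] [721.3313 448.1077] [707.7007 453.4126] [ 54.7 185.8] 108.1
white 4495 [320.9304 193.6601] [500.8991 418.9254] [499.9783 418.5421] [54.7 79.1] 101.4
white 642 [483.9346 157.8956] [618.3735 455.8892] [615.7786 454.2207] [21.8 22.3] 77.6
white 2344 [387.1506 383.8767] [574.4737 256.0618] [579.9525 257.666 ] [37.9 70.6] 5.0
white 287 [229.5679 404.7143] [437.1713 222.1973] [439.6575 220.6776] [15.8 29.1] 85.4
```

View pics/w4.png

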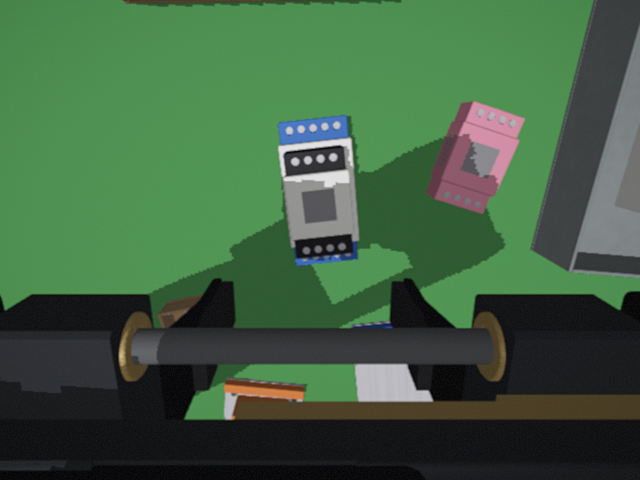

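The wrist view shows black on blue at (319,205) and the pink look-alike at (477,157), well clear. I'll check the far black block at (314,161).

```bash
python3 -c "
from h import *
im=cv2.imread('pics/w4.png')[:,:,::-1];m=camera_model('wrist');C=wristT()@m['tool_from_camera']
sub=np.zeros((480,640),np.uint8);g=cv2.cvtColor(im,cv2.COLOR_RGB2GRAY);h=cv2.cvtColor(im,cv2.COLOR_RGB2HSV)
for v in(60,80):
  sub[:]=0;sub[140:270,275:360]=((h[...,2]<v)&(h[...,1]<110))[140:270,275:360]
  for M,a,c in comps(sub,100): print(v,a,c,*rect(cast(np.argwhere(M)[:,::-1],.065,m['K'],C)))
"
```

```text
60 930 [315.543  160.7839] [493.7011 443.3676] [17.065406799316406, 43.66075897216797] 11.717616
60 780 [323.5808 245.3026] [507.0223 376.8222] [14.966005325317383, 44.39824295043945] 11.58599
80 1105 [314.6072 160.467 ] [493.6872 443.2855] [17.514123916625977, 44.77840805053711] 11.564004
80 874 [323.7391 245.222 ] [506.9893 376.824 ] [15.858840942382812, 45.18377685546875] 11.583232
```

Call:
send_rows(
  moves=[
    {"delta_pos": [4.9,16.5,-50],"spin": 6.6,"claw": 66},
    {"delta_pos": [0,0,-55],"spin": 0,"claw": 66},
    {"delta_pos": [0,0,-38],"spin": 0,"claw": 66},
    {"delta_pos": [0,0,-13],"spin": 0,"claw": 66},
    {"delta_pos": [0,0,-5.6],"spin": 0,"claw": 66},
  ],
  newtons=30,
)

```text
clock: 20.92
ee_pos: [0.5004, 0.4111, 0.2226]
eef_rot: [0.632, 0.775, 0.0, 0.0]
ft_force: [-0.4, 1.1, 0.2]
opening: 0.0662
grip_force: 0.0
```

Call:
send_rows(
  moves=[
    {"delta_pos": [0,0,0],"spin": 0,"claw": 40},
    {"delta_pos": [0,0,0],"spin": 0,"claw": 40},
    {"delta_pos": [0,0,0],"spin": 0,"claw": 40},
    {"delta_pos": [0,0,0],"spin": 0,"claw": 40},
    {"delta_pos": [0,0,0],"spin": 0,"claw": 40},
  ],
)

```text
clock: 21.55
ee_pos: [0.5005, 0.4116, 0.2241]
eef_rot: [0.632, 0.775, 0.001, 0.0]
ft_force: [-1.8, -0.4, 5.9]
opening: 0.0498
grip_force: 30.0
```

Call:
send_rows(
  moves=[
    {"delta_pos": [0,0,10],"spin": 0,"claw": 40},
    {"delta_pos": [0,0,25],"spin": 0,"claw": 40},
    {"delta_pos": [0,0,25],"spin": 0,"claw": 40},
    {"delta_pos": [0,-30,10],"spin": 0,"claw": 40},
    {"delta_pos": [1.5,-60,0],"spin": -1.4,"claw": 40},
  ],
)

```text
clock: 22.18
ee_pos: [0.5018, 0.3219, 0.2943]
eef_rot: [0.641, 0.768, 0.002, 0.001]
ft_force: [1.1, -1.4, -1.3]
opening: 0.0497
grip_force: 30.0
```

Call:
send_rows(
  moves=[
    {"delta_pos": [1.5,-60,0],"spin": -1.4,"claw": 40},
    {"delta_pos": [1.5,-60,0],"spin": -1.4,"claw": 40},
    {"delta_pos": [1.5,-60,0],"spin": -1.4,"claw": 40},
    {"delta_pos": [1.5,-60,0],"spin": -1.4,"claw": 40},
    {"delta_pos": [1.5,-60,0],"spin": -1.4,"claw": 40},
  ],
)

```text
clock: 22.8
ee_pos: [0.5088, 0.0193, 0.2929]
eef_rot: [0.687, 0.726, 0.0, 0.001]
ft_force: [1.1, 0.5, -2.2]
opening: 0.0498
grip_force: 30.0
```

Call:
send_rows(
  moves=[
    {"delta_pos": [1.5,-60,0],"spin": -1.4,"claw": 40},
    {"delta_pos": [1.5,-60,0],"spin": -1.4,"claw": 40},
    {"delta_pos": [1.5,-60,0],"spin": -1.4,"claw": 40},
    {"delta_pos": [1.5,-60,0],"spin": -1.4,"claw": 40},
    {"delta_pos": [1.5,-60,0],"spin": -1.4,"claw": 40},
  ],
)

```text
clock: 23.42
ee_pos: [0.5163, -0.2808, 0.2928]
eef_rot: [0.731, 0.683, 0.0, 0.0]
ft_force: [0.8, 0.5, -1.3]
opening: 0.0493
grip_force: 30.0
```

Call:
send_rows(
  moves=[
    {"delta_pos": [1.5,-60,0],"spin": -1.4,"claw": 40},
    {"delta_pos": [1.5,-60,0],"spin": -1.4,"claw": 40},
    {"delta_pos": [1,-7,0],"spin": -0.8,"claw": 40},
    {"delta_pos": [0,0,-20],"spin": 0,"claw": 40},
    {"delta_pos": [0,0,-30],"spin": 0,"claw": 40},
  ],
)

```text
clock: 24.05
ee_pos: [0.5209, -0.4044, 0.2415]
eef_rot: [0.751, 0.66, 0.0, 0.0]
ft_force: [-0.0, 0.5, -2.0]
opening: 0.0499
grip_force: 30.0
```

Call:
send_rows(
  moves=[
    {"delta_pos": [0,0,-20],"spin": 0,"claw": 40},
    {"delta_pos": [0,0,-10],"spin": 0,"claw": 40},
    {"delta_pos": [0,0,-5],"spin": 0,"claw": 40},
    {"delta_pos": [0,0,0],"spin": 0,"claw": 40},
    {"delta_pos": [0,0,0],"spin": 0,"claw": 40},
  ],
)

```text
clock: 24.68
ee_pos: [0.5209, -0.4062, 0.2084]
eef_rot: [0.751, 0.66, 0.0, 0.001]
ft_force: [-0.1, -0.8, -1.1]
opening: 0.0498
grip_force: 30.0
```

```bash
python3 -c "
from h import *
print(wristT()[:3,3],yaw())"
```

```text
[ 0.5209 -0.4062  0.2084] 82.5864118909095
```

Contact is expected at about 191.

Call:
send_rows(
  moves=[
    {"delta_pos": [0,0,-7],"spin": 0,"claw": 40},
    {"delta_pos": [0,0,-5],"spin": 0,"claw": 40},
    {"delta_pos": [0,0,-3.5],"spin": 0,"claw": 40},
    {"delta_pos": [0,0,-1.5],"spin": 0,"claw": 40},
    {"delta_pos": [0,0,-1],"spin": 0,"claw": 40},
  ],
)

```text
clock: 25.3
ee_pos: [0.5205, -0.4058, 0.1911]
eef_rot: [0.751, 0.66, -0.0, -0.001]
ft_force: [-8.3, 7.1, 18.1]
opening: 0.0503
grip_force: 30.0
```

Call:
send_rows(
  moves=[
    {"delta_pos": [0,0,-0.5],"spin": 0,"claw": 40},
    {"delta_pos": [0,0,0],"spin": 0,"claw": 40},
    {"delta_pos": [0,0,0],"spin": 0,"claw": 40},
    {"delta_pos": [0,0,0],"spin": 0,"claw": 40},
    {"delta_pos": [0,0,0],"spin": 0,"claw": 40},
  ],
)

```text
clock: 25.92
ee_pos: [0.5205, -0.4058, 0.1911]
eef_rot: [0.751, 0.66, -0.0, -0.001]
ft_force: [-8.8, 6.0, 15.3]
opening: 0.0497
grip_force: 30.0
```

Call:
send_rows(
  moves=[
    {"delta_pos": [0,0,0],"spin": 0,"claw": 87},
    {"delta_pos": [0,0,0],"spin": 0,"claw": 87},
    {"delta_pos": [0,0,0],"spin": 0,"claw": 87},
    {"delta_pos": [0,0,20],"spin": 0,"claw": 87},
    {"delta_pos": [0,0,60],"spin": 0,"claw": 87},
  ],
)

```text
clock: 26.55
ee_pos: [0.5193, -0.4047, 0.2662]
eef_rot: [0.751, 0.66, -0.0, -0.004]
ft_force: [1.4, -0.2, -0.0]
opening: 0.0852
grip_force: 0.0
```

Call:
send_rows(
  moves=[
    {"delta_pos": [0,20,55],"spin": 1.3,"claw": 87},
    {"delta_pos": [-1.5,44,43],"spin": 1.3,"claw": 87},
    {"delta_pos": [-1.5,60,0],"spin": 1.3,"claw": 87},
    {"delta_pos": [-1.5,60,0],"spin": 1.3,"claw": 87},
    {"delta_pos": [-1.5,60,0],"spin": 1.3,"claw": 87},
  ],
)

```text
clock: 27.18
ee_pos: [0.5143, -0.1601, 0.3686]
eef_rot: [0.713, 0.702, 0.001, 0.001]
ft_force: [0.7, 1.0, 0.5]
opening: 0.0867
grip_force: 0.0
```

Call:
send_rows(
  moves=[
    {"delta_pos": [-1.5,60,0],"spin": 1.3,"claw": 87},
    {"delta_pos": [-1.5,60,0],"spin": 1.3,"claw": 87},
    {"delta_pos": [-1.5,60,0],"spin": 1.3,"claw": 87},
    {"delta_pos": [-1.5,60,0],"spin": 1.3,"claw": 87},
    {"delta_pos": [-1.5,60,0],"spin": 1.3,"claw": 87},
  ],
)

```text
clock: 27.8
ee_pos: [0.5067, 0.1401, 0.3686]
eef_rot: [0.672, 0.741, 0.001, 0.001]
ft_force: [0.6, -0.4, 0.1]
opening: 0.0872
grip_force: 0.0
```

Call:
send_rows(
  moves=[
    {"delta_pos": [-1.5,60,0],"spin": 1.3,"claw": 70},
    {"delta_pos": [-1.5,60,0],"spin": 1.3,"claw": 70},
    {"delta_pos": [-1.5,60,0],"spin": 1.3,"claw": 70},
    {"delta_pos": [-1.5,60,0],"spin": 1.3,"claw": 70},
    {"delta_pos": [0,28,0],"spin": 0,"claw": 70},
  ],
)

```text
clock: 28.42
ee_pos: [0.5002, 0.4093, 0.3683]
eef_rot: [0.636, 0.771, 0.001, 0.0]
ft_force: [0.2, 0.2, -0.3]
opening: 0.0704
grip_force: 0.0
```

Call:
send_rows(
  moves=[
    {"delta_pos": [0,0,0],"spin": 0,"claw": 74},
    {"delta_pos": [0,0,0],"spin": 0,"claw": 74},
    {"delta_pos": [0,0,0],"spin": 0,"claw": 74},
    {"delta_pos": [0,0,0],"spin": 0,"claw": 74},
    {"delta_pos": [0,0,0],"spin": 0,"claw": 74},
  ],
)

```text
clock: 29.05
ee_pos: [0.5013, 0.4056, 0.3669]
eef_rot: [0.638, 0.77, 0.0, 0.0]
ft_force: [0.3, 0.1, -0.9]
opening: 0.0737
grip_force: 0.0
```

```bash
python3 -c "
from h import *
look('w5',dict(blue=.033))"
```

```text
tcp [501.2926 405.5728 366.89  ] yaw 100.74398764726372
blue 1399 [312.331  144.8735] [491.1833 464.4846] [491.1197 464.689 ] [17.4 55.2] 10.8
blue 904 [313.1294 272.0808] [511.6393 360.8635] [511.4979 360.3966] [15.5 54.6] 10.8
```

View pics/w5.png

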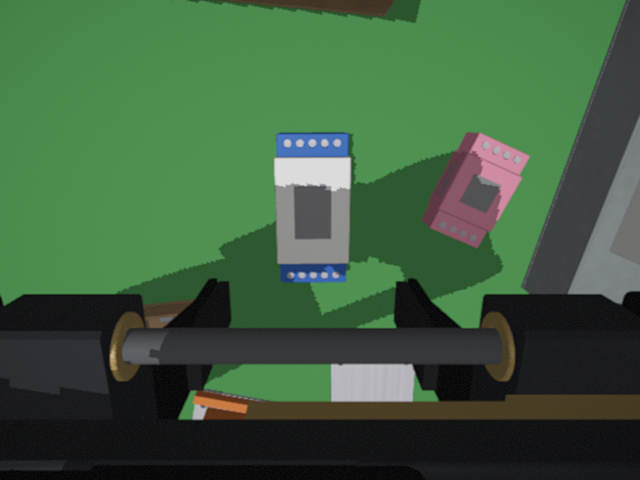

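Only the blue module is left here, centred at about (313,210) in the image. I'll grasp it.

Call:
send_rows(
  moves=[
    {"delta_pos": [0,7,-60],"spin": 0.2,"claw": 74},
    {"delta_pos": [0,0,-55],"spin": 0,"claw": 74},
    {"delta_pos": [0,0,-40],"spin": 0,"claw": 74},
    {"delta_pos": [0,0,-18],"spin": 0,"claw": 74},
    {"delta_pos": [0,0,-8],"spin": 0,"claw": 74},
  ],
  newtons=45,
)

```text
clock: 29.72
ee_pos: [0.5012, 0.4132, 0.1853]
eef_rot: [0.636, 0.771, -0.0, -0.0]
ft_force: [-0.2, 1.3, 0.0]
opening: 0.0738
grip_force: 0.0
```

Call:
send_rows(
  moves=[
    {"delta_pos": [0,0,0],"spin": 0,"claw": 50},
    {"delta_pos": [0,0,0],"spin": 0,"claw": 50},
    {"delta_pos": [0,0,0],"spin": 0,"claw": 50},
    {"delta_pos": [0,0,0],"spin": 0,"claw": 50},
    {"delta_pos": [0,0,0],"spin": 0,"claw": 50},
  ],
)

```text
clock: 30.35
ee_pos: [0.5016, 0.4137, 0.1877]
eef_rot: [0.636, 0.772, 0.001, 0.0]
ft_force: [-2.6, -0.6, 6.3]
opening: 0.06
grip_force: 45.0
```

Call:
send_rows(
  moves=[
    {"delta_pos": [0,0,10],"spin": 0,"claw": 50},
    {"delta_pos": [0,0,25],"spin": 0,"claw": 50},
    {"delta_pos": [8,-17,25],"spin": 0,"claw": 50},
    {"delta_pos": [20,-42,5],"spin": 0,"claw": 50},
    {"delta_pos": [22,-46,0],"spin": 0,"claw": 50},
  ],
)

```text
clock: 30.98
ee_pos: [0.5515, 0.3077, 0.2521]
eef_rot: [0.635, 0.772, 0.001, 0.001]
ft_force: [0.5, -0.2, -3.4]
opening: 0.06
grip_force: 45.0
```

Call:
send_rows(
  moves=[
    {"delta_pos": [22,-46,0],"spin": 0,"claw": 50},
    {"delta_pos": [20,-42,0],"spin": 0,"claw": 50},
    {"delta_pos": [8,-16,-5],"spin": 0,"claw": 50},
    {"delta_pos": [0,0,-20],"spin": 0,"claw": 50},
    {"delta_pos": [0,0,-15],"spin": 0,"claw": 50},
  ],
)

```text
clock: 31.6
ee_pos: [0.5998, 0.2051, 0.2085]
eef_rot: [0.636, 0.772, -0.001, -0.001]
ft_force: [-0.5, -0.4, -2.9]
opening: 0.0599
grip_force: 45.0
```

Call:
send_rows(
  moves=[
    {"delta_pos": [0,0,-10],"spin": 0,"claw": 50},
    {"delta_pos": [0,0,-4],"spin": 0,"claw": 50},
    {"delta_pos": [0,0,0],"spin": 0,"claw": 50},
    {"delta_pos": [0,0,0],"spin": 0,"claw": 50},
    {"delta_pos": [0,0,0],"spin": 0,"claw": 50},
  ],
)

```text
clock: 32.22
ee_pos: [0.6014, 0.2043, 0.1975]
eef_rot: [0.636, 0.772, 0.0, 0.0]
ft_force: [-0.1, -0.5, -3.1]
opening: 0.0599
grip_force: 45.0
```

```bash
python3 -c "
from h import *
print(wristT()[:3,3],yaw())"
```

```text
[0.6014 0.2043 0.1975] 100.98773153104743
```

Call:
send_rows(
  moves=[
    {"delta_pos": [0,0,-3],"spin": 0,"claw": 50},
    {"delta_pos": [0,0,-2],"spin": 0,"claw": 50},
    {"delta_pos": [0,0,-1.5],"spin": 0,"claw": 50},
    {"delta_pos": [0,0,-1.2],"spin": 0,"claw": 50},
    {"delta_pos": [0,0,0],"spin": 0,"claw": 50},
  ],
)

```text
clock: 32.85
ee_pos: [0.6011, 0.2041, 0.1907]
eef_rot: [0.636, 0.772, -0.0, -0.0]
ft_force: [-6.5, -3.4, 10.5]
opening: 0.0599
grip_force: 45.0
```

The module is in contact, so I'll release it, retreat, and check everything from the top camera.

Call:
send_rows(
  moves=[
    {"delta_pos": [0,0,0],"spin": 0,"claw": 87},
    {"delta_pos": [0,0,0],"spin": 0,"claw": 87},
    {"delta_pos": [0,0,0],"spin": 0,"claw": 87},
    {"delta_pos": [0,0,20],"spin": 0,"claw": 87},
    {"delta_pos": [0,0,60],"spin": 0,"claw": 87},
  ],
)

```text
clock: 33.48
ee_pos: [0.5994, 0.2038, 0.2668]
eef_rot: [0.636, 0.772, -0.003, -0.002]
ft_force: [0.9, 0.2, -0.2]
opening: 0.0865
grip_force: 0.0
```

Call:
send_rows(
  moves=[
    {"delta_pos": [0,20,55],"spin": 0,"claw": 87},
    {"delta_pos": [-25,45,30],"spin": 0,"claw": 87},
    {"delta_pos": [-30,50,0],"spin": 0,"claw": 87},
    {"delta_pos": [-30,50,0],"spin": 0,"claw": 87},
    {"delta_pos": [-30,50,0],"spin": 0,"claw": 87},
  ],
)

```text
clock: 34.1
ee_pos: [0.485, 0.4206, 0.3561]
eef_rot: [0.636, 0.771, 0.001, 0.0]
ft_force: [0.3, 0.6, -0.3]
opening: 0.087
grip_force: 0.0
```

Call:
send_rows(
  moves=[
    {"delta_pos": [-30,50,0],"spin": 0,"claw": 87},
    {"delta_pos": [-30,50,0],"spin": 0,"claw": 87},
    {"delta_pos": [-30,50,0],"spin": 0,"claw": 87},
    {"delta_pos": [-30,30,0],"spin": 0,"claw": 87},
    {"delta_pos": [0,0,0],"spin": 0,"claw": 87},
  ],
)

```text
clock: 34.72
ee_pos: [0.3632, 0.6014, 0.3555]
eef_rot: [0.634, 0.773, 0.001, -0.0]
ft_force: [-0.9, -0.0, 0.7]
opening: 0.087
grip_force: 0.0
```

Run:
```python
from h import *
im=capture("top");cv2.imwrite("pics/top1.png",im[:,:,::-1]);m=camera_model("top");K,T=m["K"],m["extrinsics"]
B=dict(blue=(601.5,203.6,101.2,.036),violet=(649,-3.1,80.4,.03),orange=(459.4,119.4,88.8,.036),yellow=(440.2,-129.7,100.2,.032),black=(521.2,-408,82.5,.032))
for n,(x,y,a,h) in B.items():
    L=dict(blue=106,orange=106,yellow=67,black=67,violet=34)[n]
    u=np.array([np.cos(np.radians(a)),np.sin(np.radians(a))]);P=[]
    for M,ar,c in comps(mask(im,n),10):
        p=cast(c,h,K,T)[0]*1000-(x,y); l=p@u
        if abs(p@[-u[1],u[0]])<40 and abs(abs(l)-L/2)<12: P.append(p);
    if len(P)==2:
        d=P[1]-P[0];c=(P[0]+P[1])/2
        print(n,"along",c@u,"across",c@[-u[1],u[0]],"yaw err",(np.degrees(np.arctan2(d[1],d[0]))-a+90)%180-90)
    else: print(n,P)
cv2.imwrite("pics/c1.png",cv2.resize(im[170:330,210:570],(800,356),interpolation=cv2.INTER_CUBIC)[:,:,::-1])
```

```text
blue along -1.8842504833170957 across 4.370684986850857 yaw err -0.30105234023578475
violet along -2.434968423140469 across 2.002119143072612 yaw err 0.8531935935884007
orange along -0.4653823682978598 across 0.6313589139579278 yaw err 0.7640539268426778
yellow along 0.41797046547724936 across 0.43349280367596915 yaw err 0.538533625766533
black along 2.555819831913875 across 4.224787296214653 yaw err 0.09884791059974418
```

View pics/c1.png

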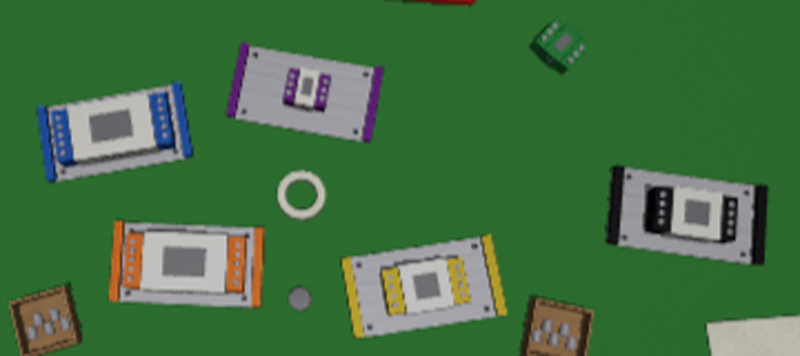

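All five modules sit flat in the middle of the brackets of their own colour, e.g. blue at (113,130) and black at (693,212) in the crop. The measured offsets are under 5 mm and the yaw errors under 1°. The robot is clear, so I'm handing in.

```bash
python3 -c "
from bench import *
print(finish_job())"
```

```text
the job is handed in; nothing more can be done
None
```

I set all five modules on the brackets of their own colour and handed the job in at about 35 s of the 136 s; the last top-camera check put each within 5 mm and 1° of its bracket, but no verdict came back.

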